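# Load the stack magazine of the training station

### The job

Fill the empty tube magazine with the two slim, full-length black workpieces, one on top of the other, so that both stand upright in the tube and the lower one rests on its bottom. Leave the short workpiece where it stands; the wide one does not fit and is not needed.

Things in the scene. Friction and masses are not known exactly. Their poses are not given: they have to be found in the camera images.
- piece_a: One of the two slim full-length workpieces: black plastic cylinder, 36 mm in diameter and 45 mm tall, 65 g (more or less by a third), standing upright on the bench; origin at the centre of its volume (22.5 mm above its underside), z along its axis; both ends are alike for this job.
- piece_b: The other slim full-length workpiece, the same as the first: black plastic cylinder, 36 mm in diameter and 45 mm tall, 65 g (more or less by a third), standing upright on the bench; origin at the centre of its volume (22.5 mm above its underside), z along its axis; both ends are alike for this job.
- magazine: Fixed clear tube, 46 mm inside, on a grey 110 x 90 mm base, with an aluminium funnel mouth. Origin: tube axis at bench level, z up. Above the bench: tube floor 12 mm, funnel 77 to 95 mm (rim: 67 mm inside, 74 outside). Parts slide down by gravity; seated centres at 34.5 and 79.5 mm, top 7 mm above the rim. A pusher block 38 mm high, 34 wide lies along its +x, 55 to 145 mm from the axis.
- short_piece: Short workpiece, to be left standing: black plastic cylinder, same 36 mm diameter but only 18 mm tall; origin at its centre, 9 mm above its underside. Near by, not listed: a wide black workpiece (52 mm diameter, 45 mm tall) and, farther out, a white control box 40 mm high. The workpieces' centres start at least 100 mm apart.
Mind the look-alikes: they are no part of the job. What is shaped like the piece_b but purple is not meant.

How it is judged (in metres and radians):
At the end, for the whole second after the job is handed in: Both slim full-length workpieces are in the tube, released and at rest, one on its floor and the other on top (either order, either end up): heights within 7 mm of seated, centres within 12 mm of the tube's axis, upright within 10 degrees (((z of piece_a in the frame of magazine between 0.0275 and 0.0415 m and z of piece_b in the frame of magazine between 0.0725 and 0.0865 m) or (z of piece_b in the frame of magazine between 0.0275 and 0.0415 m and z of piece_a in the frame of magazine between 0.0725 and 0.0865 m)) and horizontal distance between each of piece_a, piece_b and magazine below 0.012 m and angle between the z axis of each of piece_a, piece_b and the z axis of magazine, either way round below 0.17 rad and linear speed of each of piece_a, piece_b below 0.02 m/s and contact force between each of piece_a, piece_b and the fingers below 0.1 N); the robot touches nothing.
It fails at once if the short workpiece is moved by more than 40 mm (distance of short_piece from where it was at the start of the episode above 0.04 m).
It also fails if it takes over 58 s, if anything falls off the work surface, if the arm or the gripper's body presses on something with over 40 N, if the wrist force passes 120 N, or if a joint passes its speed limit or range.

### The arm

A 7-joint arm with a two-finger parallel gripper is mounted at the origin on the work surface. World frame = base frame: x ahead of the robot, y to its left, z up, the work surface at z = 0. Lengths are in mm, angles in rad, forces in N, time in s.
With the tool pointing down it reaches from about 350 to 900 mm from the base axis. Payload 8.1 kg.
Tool frame: the origin (TCP) lies at the very end of the fingers, on their centre line; the grasp point (between the pads) lies 19 mm behind it (r.tcp_to_grasp is the distance from the TCP to the grasp point, in mm); z points along the fingers, x is the direction in which the jaws open and shut, and the axes are right-handed (so a half turn about z gives the same grasp; the last joint's range is limited). The gripper opens to 85 mm and grips with 20 to 120 N. Pads are 22 mm wide; open, the fingers measure 114 mm over their backs; the gripper's body (76 mm by 85 mm) begins 54 mm behind the grasp point. The pads swing forward as they close: fully open they stand 13 mm farther back than shut.
Start: joints at [1.163, 0.434, 0.025, 1.573, -0.012, 1.134, -0.075], TCP at [187.54, -596.213, 231.323] pointing down, gripper open.
Joint ranges: [-2.62, 2.62], [-0.44, 2.09], [-1.27, 1.32], [0.08, 2.57], [-1.32, 4.46], [0.12, 2], [-2.74, 2.74]. Speed limits (rad/s): [2.22, 2.22, 3.01, 3.01, 3.14, 3.14, 3.14].

### API

Orientations are given as a unit quaternion [x, y, z, w].
In Python, from bench import r, optics gives the robot as it stands.
- The arm moves only by the tool arm_command, never from a script. Its argument "rows" is a list of rows, each an object of numbers: "tx", "ty", "tz": the shift along the world's x, y, z in cm; "rx", "ry", "rz": the turn, a rotation vector about the world's x, y, z in rad; "gripper": the opening, from 0 (shut) to 1 (fully open). A call has 1 to 10 rows; each row is the pose to reach, as a shift and turn from the pose commanded when the call began; what a row does not reach only later rows make up. A row lasts 1/8 s, in which the tool goes at most 62.5 mm and 10.7 degrees, less where a joint would pass 70% of its speed; a pose out of reach is approached as far as the arm can. A call with a gripper value outside its range is refused whole. The fingers move at their own pace and stop on an object; "squeeze" is the grip in N (left out, the last holds). Time passes only in rows, so rows that repeat a pose let the fingers close. It gives the time, the measured TCP pose, the force and the opening at its end, in the units of the state.
- r.get_obs(): the state, without advancing time (a new reading comes with each control period).
- optics.snapshot(name): name is "side" or "top"; returns the picture (480x640x3 uint8, red, green, blue); there is no depth.
- optics.camera_info(name): a dict with "mtx" (3x3 intrinsics, pixels), "k1" (the pictures are not rectified: a ray, as slopes to the right and down, at radius r is drawn at 1 + k1 r^2 times it, then the intrinsics apply), "pose" (4x4, takes a point from camera to world coordinates). Camera axes: x right, y down, z forward; pixel columns grow to the right and rows downward; lengths in mm; the calibration is good to about 2 mm. A picture is of the moment at which its call begins. camera_info takes no time and is no camera call.
- r.finish_job(): hands the job in, once; it reports no verdict.
The state is a dict: "clock": time; "joints": joint angles; "qd": joint speeds; "joint_efforts": joint torques, N m; "tcp_pos": TCP position; "ee_rot": TCP orientation; "ft_force": force on the tool from outside, world axes, zero at the start; "wrist_torque": the same for the moment, N m; "opening": finger opening in mm.
Only numpy, scipy, OpenCV 4.12 (cv2) and the standard library are available. Lean on these libraries where they do the work, as an engineer would, in place of code of your own. Each camera call takes 0.05 s, during which the arm holds its last target. There are 200 camera calls.

## Working session

There is one attempt and no reset: what is moved stays moved. The work goes in short steps, Python scripts to look and compute and a tool call to move; the robot and the scene stay as the last step left them, time stands still between calls to the robot, and variables do not carry over. Pictures are saved under pics/ and viewed, about 8 in all and at most 12, crops included, and the job is handed in when it is done.

Besides the shell and the picture viewer there is one more tool, called after "Emit:" as name(argument=value, ...), one argument or row to a line, values as JSON. arm_command: Moves the arm, as the interface text tells. Its arguments: {"type":"object","properties":{"rows":{"type":"array","items":{"type":"object","properties":{"tx":{"type":"number"},"ty":{"type":"number"},"tz":{"type":"number"},"rx":{"type":"number"},"ry":{"type":"number"},"rz":{"type":"number"},"gripper":{"type":"number"}}}},"squeeze":{"type":"number"}},"required":["rows"]}

```bash
mkdir -p pics; python3 - <<'E'
from bench import r, optics
import cv2, numpy as np
for n in("side","top"):
    im=optics.snapshot(n); cv2.imwrite(f"pics/{n}0.png",im[:,:,::-1]); i=optics.camera_info(n); print(n,np.round(i["mtx"],1).tolist(),i["k1"],np.round(i["pose"],3).tolist())
print(r.get_obs())
E
```

```text
side [[441.2, 0.0, 319.8], [0.0, 441.2, 242.6], [0.0, 0.0, 1.0]] -0.025423368259712815 [[0.759, -0.361, 0.541, 135.571], [-0.651, -0.43, 0.626, -427.275], [0.007, -0.828, -0.561, 440.103], [0.0, 0.0, 0.0, 1.0]]
top [[511.5, 0.0, 317.7], [0.0, 511.5, 244.6], [0.0, 0.0, 1.0]] 0.045200787557303834 [[-0.016, -0.983, 0.181, 382.373], [-1.0, 0.016, 0.0, -4.66], [-0.003, -0.181, -0.983, 813.723], [0.0, 0.0, 0.0, 1.0]]
{'clock': 0.1, 'joints': array([ 1.16338806,  0.4351734 ,  0.02499095,  1.57401067, -0.01162243,
        1.13397447, -0.07508931]), 'qd': array([ 4.82724829e-04, -3.09288353e-03,  8.23913615e-04, -1.65952692e-03,
       -4.32148322e-04,  7.63139814e-05, -6.88316382e-04]), 'joint_efforts': array([ 4.18136871e-03, -6.71763611e+01,  1.02897506e+00, -3.16903818e+01,
        1.58540101e-02,  7.11920962e-03, -3.06389018e-05]), 'tcp_pos': array([ 187.38216727, -595.77960794,  230.59037692]), 'ee_rot': array([ 8.06234915e-01, -5.91595095e-01, -6.05300295e-04, -3.71624980e-04]), 'ft_force': array([0.5665235 , 0.21775975, 0.73325555]), 'wrist_torque': array([ 0.01686293, -0.01431354, -0.01097783]), 'opening': 85.24379838892692}
```

View pics/side0.png

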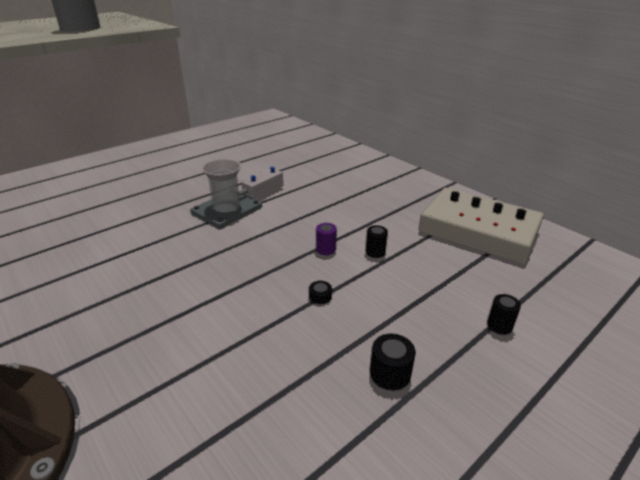

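View pics/top0.png

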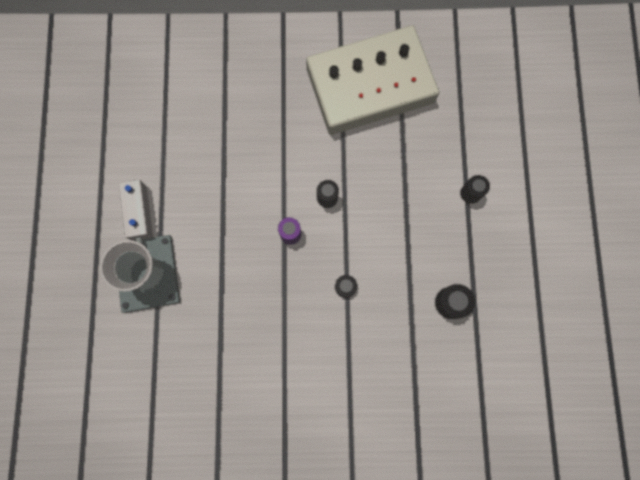

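The side view shows the slim pieces at (376,241) and (503,314), the short one at (320,292), the wide one at (392,362), the purple one at (326,239) and the magazine at (222,190). In the top view the slim pieces are at (328,190) and (478,187), and the funnel rim is around (127,266).

```bash
cat > h.py <<'E'
import numpy as np, cv2
from bench import r, optics
def cast(n,uv,z):
    i=optics.camera_info(n); K=np.array(i["mtx"],float); P=np.array(i["pose"],float)
    # r_d = r(1+k1 r^2): OpenCV's k1
    s=cv2.undistortPoints(np.array([[uv]],float),K,np.array([i["k1"],0,0,0,0.]))[0,0]
    d=P[:3,:3]@np.r_[s,1]; c=P[:3,3]
    return c+d*(z-c[2])/d[2]
def proj(n,p):
    i=optics.camera_info(n); P=np.array(i["pose"],float); T=np.linalg.inv(P)
    return cv2.projectPoints(np.array([p],float),cv2.Rodrigues(T[:3,:3])[0],T[:3,3],np.array(i["mtx"],float),np.array([i["k1"],0,0,0,0.]))[0][0,0]
def blob(im,uv,h,lo,hi):
    """centroid/area of the component (grey level lo..hi) at uv"""
    x0,y0=int(uv[0])-h,int(uv[1])-h
    g=cv2.cvtColor(im[y0:y0+2*h,x0:x0+2*h],cv2.COLOR_RGB2GRAY)
    m=cv2.inRange(g,lo,hi); n,L,S,C=cv2.connectedComponentsWithStats(m,connectivity=4)
    l=L[h,h]; return C[l]+[x0,y0],S[l]
E
python3 - <<'E'
from h import *
t=cv2.imread("pics/top0.png")[:,:,::-1]; s=cv2.imread("pics/side0.png")[:,:,::-1]
for k,a,b,z in(("p1",(328,189),(376,232),45),("p2",(480,185),(506,302),45),("short",(346,287),(320,287),18),("wide",(457,301),(396,350),45),("purple",(290,228),(326,230),45)):
    for n,im,uv in(("top",t,a),("side",s,b)):
        g=int(im[uv[1],uv[0]].mean()); c,A=blob(im,uv,20,g-18,g+22)
        print(k,n,g,np.round(c,1),A,np.round(cast(n,c,z),1))
for n,uv in(("top",(127,266)),("side",(222,169))): print(n,np.round(cast(n,uv,95),1))
for uv in((172,236),(178,303),(123,311)): print("corner",np.round(cast("top",uv,12),1))
for uv in((191,209),(221,224),(261,205)): print("corner side",np.round(cast("side",uv,12),1))
c1=cv2.resize(t[170:330,80:210],None,fx=3,fy=3,interpolation=2);c2=cv2.resize(s[140:240,170:300],None,fx=3,fy=3,interpolation=2)
c2=cv2.copyMakeBorder(c2,0,c1.shape[0]-c2.shape[0],0,0,cv2.BORDER_CONSTANT)
cv2.imwrite("pics/mag.png",np.hstack([c1,c2])[:,:,::-1])
E
```

```text
p1 top 102 [327.4 189.6] [ 14  15  12  12 113] [610.6 -20.7  45. ]
p1 side 62 [375.3 224.6] [  0   0  40  22 189] [624.6  -5.9  45. ]
p2 top 95 [478.6 185.1] [ 13  15  12  11 110] [ 613.6 -255.3   45. ]
p2 side 68 [507.1 301.4] [ 14  15  15  10 109] [ 617.8 -255.8   45. ]
short top 107 [345.8 285.3] [ 14  13  12  12 111] [463.6 -47.   18. ]
short side 69 [320.  286.9] [14 16 13  9 85] [466.7 -45.7  18. ]
wide top 96 [457.9 300.4] [ 12  10  19  19 273] [ 435.8 -212.    45. ]
wide side 71 [393.5 348.4] [  6  10  24  18 340] [ 438.5 -211.9   45. ]
purple top 114 [288.5 227.7] [ 12  13  15  15 159] [550.9  40.2  45. ]
purple side 64 [325.3 228.8] [ 10  13  21  25 180] [550.4  38.6  45. ]
top [488.3 265.2  95. ]
side [487.7 257.5  95. ]
corner [547.6 227.8  12. ]
corner [441.  214.6  12. ]
corner [430.3 298.7  12. ]
corner side [432.5 299.6  12. ]
corner side [449.  213.4  12. ]
corner side [545.7 225.2  12. ]
```

View pics/mag.png

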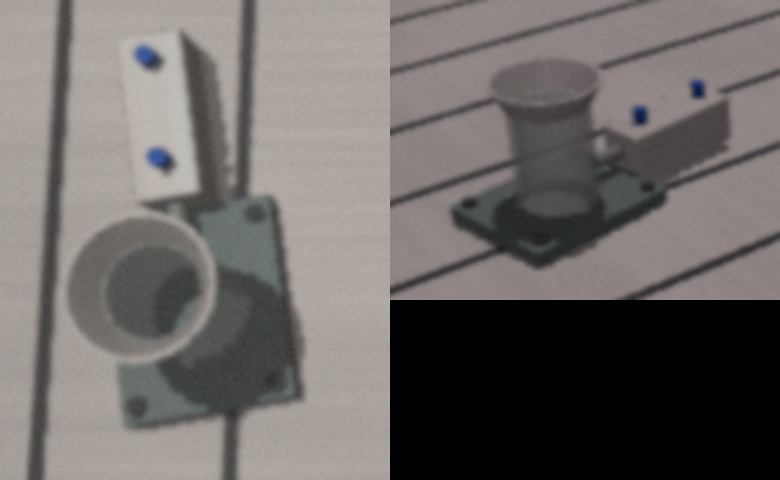

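Left half of the crop: the top-view rim is centred at about (127.3,265.3). Right half: the side-view rim is centred at about (221.7,167.5). Together with the base corners, this puts the tube axis near (489,264). I'll fetch the piece at (615,-255.5) first.

Emit:
arm_command(
  rows=[
    {"tx": 42.8, "ty": 34.1, "tz": -8, "rz": -0.3, "gripper": 0.85},
    {"tx": 42.8, "ty": 34.1, "tz": -8, "rz": -0.3, "gripper": 0.85},
    {"tx": 42.8, "ty": 34.1, "tz": -8, "rz": -0.3, "gripper": 0.85},
    {"tx": 42.8, "ty": 34.1, "tz": -8, "rz": -0.3, "gripper": 0.85},
    {"tx": 42.8, "ty": 34.1, "tz": -8, "rz": -0.3, "gripper": 0.85},
    {"tx": 42.8, "ty": 34.1, "tz": -8, "rz": -0.3, "gripper": 0.85},
    {"tx": 42.8, "ty": 34.1, "tz": -8, "rz": -0.3, "gripper": 0.85},
    {"tx": 42.8, "ty": 34.1, "tz": -8, "rz": -0.3, "gripper": 0.85},
    {"tx": 42.8, "ty": 34.1, "tz": -8, "rz": -0.3, "gripper": 0.85},
    {"tx": 42.8, "ty": 34.1, "tz": -8, "rz": -0.3, "gripper": 0.85},
  ],
)

```text
schema error: expected keys tx, ty, tz, rx, ry, rz, gripper
```

All keys are needed in each row.

Emit:
arm_command(
  rows=[
    {"tx": 42.8, "ty": 34.1, "tz": -8, "rx": 0, "ry": 0, "rz": -0.3, "gripper": 0.85},
    {"tx": 42.8, "ty": 34.1, "tz": -8, "rx": 0, "ry": 0, "rz": -0.3, "gripper": 0.85},
    {"tx": 42.8, "ty": 34.1, "tz": -8, "rx": 0, "ry": 0, "rz": -0.3, "gripper": 0.85},
    {"tx": 42.8, "ty": 34.1, "tz": -8, "rx": 0, "ry": 0, "rz": -0.3, "gripper": 0.85},
    {"tx": 42.8, "ty": 34.1, "tz": -8, "rx": 0, "ry": 0, "rz": -0.3, "gripper": 0.85},
    {"tx": 42.8, "ty": 34.1, "tz": -8, "rx": 0, "ry": 0, "rz": -0.3, "gripper": 0.85},
    {"tx": 42.8, "ty": 34.1, "tz": -8, "rx": 0, "ry": 0, "rz": -0.3, "gripper": 0.85},
    {"tx": 42.8, "ty": 34.1, "tz": -8, "rx": 0, "ry": 0, "rz": -0.3, "gripper": 0.85},
    {"tx": 42.8, "ty": 34.1, "tz": -8, "rx": 0, "ry": 0, "rz": -0.3, "gripper": 0.85},
    {"tx": 42.8, "ty": 34.1, "tz": -8, "rx": 0, "ry": 0, "rz": -0.3, "gripper": 0.85},
  ],
)

```text
clock: 1.35
tcp_pos: [618.6, -249.2, 149.7]
ee_rot: [0.712, -0.703, -0.001, -0.001]
ft_force: [0.1, -0.9, -0.5]
opening: 72.6
```

Emit:
arm_command(
  rows=[
    {"tx": 0, "ty": 0, "tz": -4, "rx": 0, "ry": 0, "rz": 0, "gripper": 0.85},
    {"tx": 0, "ty": 0, "tz": -8, "rx": 0, "ry": 0, "rz": 0, "gripper": 0.85},
    {"tx": 0, "ty": 0, "tz": -8, "rx": 0, "ry": 0, "rz": 0, "gripper": 0.85},
  ],
)

```text
clock: 1.72
tcp_pos: [612.3, -255.3, 68.2]
ee_rot: [0.708, -0.706, -0.003, 0.002]
ft_force: [-0.4, -0.5, 0.7]
opening: 72.8
```

```bash
python3 - <<'E'
from h import *
s=optics.snapshot("side"); t=optics.snapshot("top")
a=cv2.resize(s[220:380,420:600],None,fx=2,fy=2); b=cv2.resize(t[110:270,400:580],None,fx=2,fy=2)
cv2.imwrite("pics/g1.png",np.hstack([a,b])[:,:,::-1]); print(np.round(r.get_obs()["tcp_pos"],1))
E
```

```text
[ 615.4 -256.    72.2]
```

View pics/g1.png

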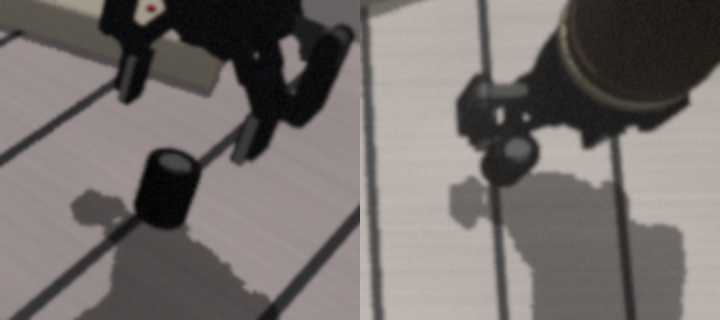

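The piece lies below and between the fingers. The side view has the finger tips at about (482,270) and (540,300). I'll check that against the projection of the TCP.

```bash
python3 - <<'E'
from h import *
o=r.get_obs(); p=o["tcp_pos"]; print(np.round(p,1))
for y in(-36-4,0,36+4): print(np.round(proj("side",p+[0,y,3]),1),np.round(proj("top",p+[0,y,3]),1))
print(proj("side",[615,-255.5,45]))
E
```

```text
[ 615.4 -256.    72.2]
[541.3 300.6] [512.3 177.4]
[512.  284.9] [485.2 177.9]
[485.1 270.5] [458.2 178.5]
[505.85770013 302.27241019]
```

The projection matches what the image shows, so I can go down and grip.

Emit:
arm_command(
  rows=[
    {"tx": 0, "ty": 0, "tz": -3, "rx": 0, "ry": 0, "rz": 0, "gripper": 0.85},
    {"tx": 0, "ty": 0, "tz": -5.5, "rx": 0, "ry": 0, "rz": 0, "gripper": 0.85},
    {"tx": 0, "ty": 0, "tz": -5.5, "rx": 0, "ry": 0, "rz": 0, "gripper": 0.85},
    {"tx": 0, "ty": 0, "tz": -5.5, "rx": 0, "ry": 0, "rz": 0, "gripper": 0.3},
    {"tx": 0, "ty": 0, "tz": -5.5, "rx": 0, "ry": 0, "rz": 0, "gripper": 0.3},
    {"tx": 0, "ty": 0, "tz": -5.5, "rx": 0, "ry": 0, "rz": 0, "gripper": 0.3},
    {"tx": 0, "ty": 0, "tz": -5.5, "rx": 0, "ry": 0, "rz": 0, "gripper": 0.3},
    {"tx": 0, "ty": 0, "tz": -5.5, "rx": 0, "ry": 0, "rz": 0, "gripper": 0.3},
  ],
  squeeze=35,
)

```text
clock: 2.82
tcp_pos: [616.7, -255.7, 18.3]
ee_rot: [0.709, -0.705, 0.001, -0.001]
ft_force: [-1.4, -0.1, 6.5]
opening: 35.1
```

Emit:
arm_command(
  rows=[
    {"tx": 0, "ty": 0, "tz": 5, "rx": 0, "ry": 0, "rz": 0, "gripper": 0.3},
    {"tx": 0, "ty": 0, "tz": 10, "rx": 0, "ry": 0, "rz": 0, "gripper": 0.3},
    {"tx": 0, "ty": 0, "tz": 15, "rx": 0, "ry": 0, "rz": 0, "gripper": 0.3},
    {"tx": -1.3, "ty": 5, "tz": 16, "rx": 0, "ry": 0, "rz": 0, "gripper": 0.3},
    {"tx": -2.6, "ty": 10, "tz": 16, "rx": 0, "ry": 0, "rz": 0, "gripper": 0.3},
    {"tx": -3.9, "ty": 15, "tz": 16, "rx": 0, "ry": 0, "rz": 0, "gripper": 0.3},
    {"tx": -5.2, "ty": 20, "tz": 16, "rx": 0, "ry": 0, "rz": 0, "gripper": 0.3},
    {"tx": -6.5, "ty": 25, "tz": 16, "rx": 0, "ry": 0, "rz": 0, "gripper": 0.3},
    {"tx": -7.5, "ty": 30, "tz": 16, "rx": 0, "ry": 0, "rz": 0, "gripper": 0.3},
    {"tx": -8.5, "ty": 35, "tz": 16, "rx": 0, "ry": 0, "rz": 0, "gripper": 0.3},
  ],
)

```text
clock: 4.08
tcp_pos: [530.4, 96.4, 177.4]
ee_rot: [0.709, -0.705, 0.001, -0.001]
ft_force: [1.0, 0.2, 0.4]
opening: 35.1
```

Emit:
arm_command(
  rows=[
    {"tx": -1, "ty": 5, "tz": 0, "rx": 0, "ry": 0, "rz": 0, "gripper": 0.3},
    {"tx": -2.5, "ty": 10, "tz": 0, "rx": 0, "ry": 0, "rz": 0, "gripper": 0.3},
    {"tx": -4.1, "ty": 14, "tz": 0, "rx": 0, "ry": 0, "rz": 0, "gripper": 0.3},
    {"tx": -4.1, "ty": 16.9, "tz": 0, "rx": 0, "ry": 0, "rz": 0, "gripper": 0.3},
    {"tx": -4.1, "ty": 16.9, "tz": -2, "rx": 0, "ry": 0, "rz": 0, "gripper": 0.3},
    {"tx": -4.1, "ty": 16.9, "tz": -4, "rx": 0, "ry": 0, "rz": 0, "gripper": 0.3},
    {"tx": -4.1, "ty": 16.9, "tz": -4, "rx": 0, "ry": 0, "rz": 0, "gripper": 0.3},
  ],
)

```text
clock: 4.95
tcp_pos: [488.8, 263.3, 135.9]
ee_rot: [0.709, -0.705, -0.0, 0.001]
ft_force: [-0.6, -0.9, -0.5]
opening: 35.0
```

```bash
python3 - <<'E'
from h import *
o=r.get_obs(); p=o["tcp_pos"]
s=optics.snapshot("side"); t=optics.snapshot("top")
x=cv2.resize(s[90:240,150:300],None,fx=2.6,fy=2.6); y=cv2.resize(t[190:340,60:210],None,fx=2.6,fy=2.6)
cv2.imwrite("pics/m1.png",np.hstack([x,y])[:,:,::-1]); print(np.round(p,1),o["opening"],o["ft_force"])
print("piece axis bottom/top",proj("side",p+[0,0,-16]),proj("side",p+[0,0,29]),proj("top",p+[0,0,-16]),proj("top",p+[0,0,29]))
E
```

```text
[488.8 263.3 135.9] 34.953584664644616 [-0.56737703 -0.91210378 -0.49539863]
piece axis bottom/top [219.31432615 155.26433408] [216.29670579 131.43647927] [121.63156412 263.05326926] [108.1271374  257.93227939]
```

View pics/m1.png

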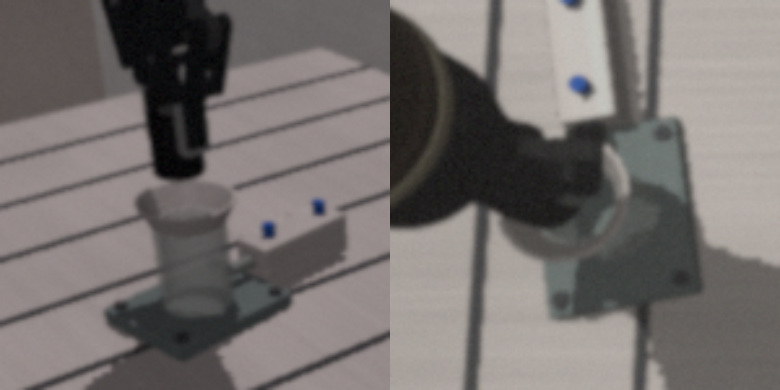

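In the side view the piece's underside is at (218.5,156), 1 px from the predicted spot. Carried down to z=95, the tool axis meets the rim centre in both views (side 221, top (128,265.5)). Lowering and releasing.

Emit:
arm_command(
  rows=[
    {"tx": 0, "ty": 0, "tz": -2, "rx": 0, "ry": 0, "rz": 0, "gripper": 0.3},
    {"tx": 0, "ty": 0, "tz": -3.2, "rx": 0, "ry": 0, "rz": 0, "gripper": 0.3},
    {"tx": 0, "ty": 0, "tz": -4.2, "rx": 0, "ry": 0, "rz": 0, "gripper": 0.3},
    {"tx": 0, "ty": 0, "tz": -4.2, "rx": 0, "ry": 0, "rz": 0, "gripper": 0.3},
    {"tx": 0, "ty": 0, "tz": -4.2, "rx": 0, "ry": 0, "rz": 0, "gripper": 0.3},
  ],
)

```text
clock: 5.68
tcp_pos: [489.8, 264.0, 94.7]
ee_rot: [0.709, -0.705, 0.0, -0.0]
ft_force: [-0.4, 0.8, -0.4]
opening: 35.1
```

Emit:
arm_command(
  rows=[
    {"tx": 0, "ty": 0, "tz": 0, "rx": 0, "ry": 0, "rz": 0, "gripper": 0.6},
    {"tx": 0, "ty": 0, "tz": 0, "rx": 0, "ry": 0, "rz": 0, "gripper": 0.6},
    {"tx": 0, "ty": 0, "tz": 0, "rx": 0, "ry": 0, "rz": 0, "gripper": 0.6},
    {"tx": 0, "ty": 0, "tz": 0, "rx": 0, "ry": 0, "rz": 0, "gripper": 0.6},
    {"tx": 0, "ty": 0, "tz": 4, "rx": 0, "ry": 0, "rz": 0, "gripper": 0.6},
    {"tx": 0, "ty": 0, "tz": 9, "rx": 0, "ry": 0, "rz": 0, "gripper": 0.6},
    {"tx": 0, "ty": -5, "tz": 9, "rx": 0, "ry": 0, "rz": 0, "gripper": 0.6},
    {"tx": 0, "ty": -10, "tz": 9, "rx": 0, "ry": 0, "rz": 0, "gripper": 0.6},
    {"tx": 0, "ty": -15, "tz": 9, "rx": 0, "ry": 0, "rz": 0, "gripper": 0.6},
    {"tx": 0, "ty": -15, "tz": 9, "rx": 0, "ry": 0, "rz": 0, "gripper": 0.6},
  ],
)

```text
clock: 6.92
tcp_pos: [489.6, 109.1, 184.4]
ee_rot: [-0.706, 0.708, -0.001, -0.001]
ft_force: [-0.1, 1.3, 0.3]
opening: 51.5
```

```bash
python3 - <<'E'
from h import *
o=r.get_obs(); p=o["tcp_pos"]
s=optics.snapshot("side"); t=optics.snapshot("top")
x=cv2.resize(s[140:290,170:400],None,fx=2,fy=2); y=cv2.resize(t[170:320,80:240],None,fx=2,fy=2)
cv2.imwrite("pics/m2.png",np.hstack([x,y])[:,:,::-1]); print(np.round(p,1),o["opening"],o["ft_force"])
E
```

```text
[489.6 109.1 184.4] 51.454686882143335 [-0.1361081   1.33209142  0.30215274]
```

View pics/m2.png

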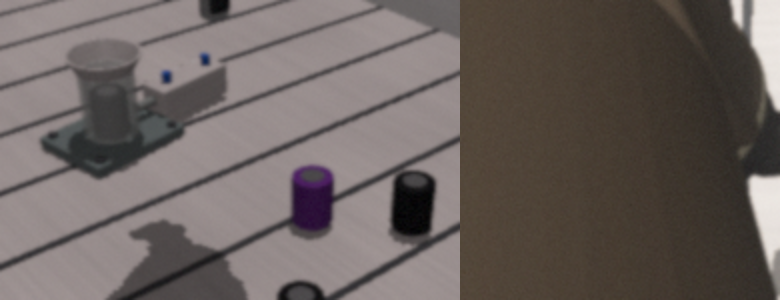

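The first piece stands upright on the tube floor in the side view. Purple is at (326,239) and the second slim piece's top is at (377,230). Going for the second piece at (612,-21).

Emit:
arm_command(
  rows=[
    {"tx": 4, "ty": -4.5, "tz": 0, "rx": 0, "ry": 0, "rz": 0, "gripper": 0.8},
    {"tx": 8, "ty": -9, "tz": 0, "rx": 0, "ry": 0, "rz": 0, "gripper": 0.8},
    {"tx": 12.2, "ty": -13.5, "tz": 0, "rx": 0, "ry": 0, "rz": 0, "gripper": 0.8},
    {"tx": 12.2, "ty": -13.5, "tz": -5, "rx": 0, "ry": 0, "rz": 0, "gripper": 0.8},
    {"tx": 12.2, "ty": -13.5, "tz": -10, "rx": 0, "ry": 0, "rz": 0, "gripper": 0.8},
    {"tx": 12.2, "ty": -13.5, "tz": -11, "rx": 0, "ry": 0, "rz": 0, "gripper": 0.8},
    {"tx": 12.2, "ty": -13.5, "tz": -11, "rx": 0, "ry": 0, "rz": 0, "gripper": 0.8},
  ],
)

```text
clock: 7.9
tcp_pos: [611.9, -20.0, 74.7]
ee_rot: [0.709, -0.705, -0.0, -0.0]
ft_force: [0.4, -0.1, 0.9]
opening: 68.1
```

```bash
python3 - <<'E'
from h import *
o=r.get_obs(); p=o["tcp_pos"]; print(np.round(p,1),o["opening"])
s=optics.snapshot("side")
cv2.imwrite("pics/g2.png",cv2.resize(s[150:290,270:450],None,fx=3,fy=3)[:,:,::-1])
for d in(-38,0,38):print(proj("side",p+[0,d,3]))
print(proj("side",[612,-21,45]), cast("side",(377,230.5),45))
E
```

```text
[611.9 -20.   74.7] 68.11637118742338
[395.50163744 222.97671441]
[377.78000494 213.56749349]
[361.18557832 204.76247488]
[376.68816074 230.78247281] [613.03871314 -20.73197021  45.        ]
```

View pics/g2.png

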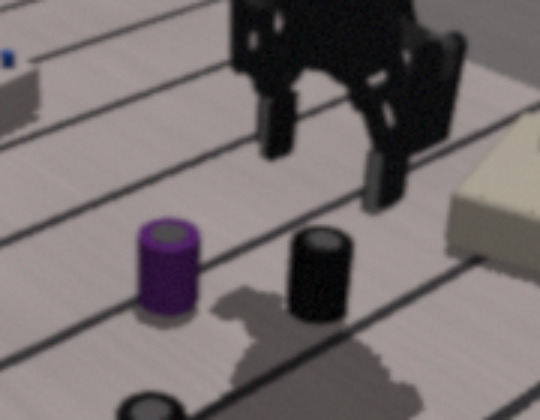

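The fingers straddle the black piece, whose top is at (377,230), and the purple one is clear. Both views agree on (612,-21). Down, grip and lift.

Emit:
arm_command(
  rows=[
    {"tx": 0, "ty": 0, "tz": -3, "rx": 0, "ry": 0, "rz": 0, "gripper": 0.8},
    {"tx": 0, "ty": 0, "tz": -5.7, "rx": 0, "ry": 0, "rz": 0, "gripper": 0.8},
    {"tx": 0, "ty": 0, "tz": -5.7, "rx": 0, "ry": 0, "rz": 0, "gripper": 0.8},
    {"tx": 0, "ty": 0, "tz": -5.7, "rx": 0, "ry": 0, "rz": 0, "gripper": 0.3},
    {"tx": 0, "ty": 0, "tz": -5.7, "rx": 0, "ry": 0, "rz": 0, "gripper": 0.3},
    {"tx": 0, "ty": 0, "tz": -5.7, "rx": 0, "ry": 0, "rz": 0, "gripper": 0.3},
    {"tx": 0, "ty": 0, "tz": -5.7, "rx": 0, "ry": 0, "rz": 0, "gripper": 0.3},
    {"tx": 0, "ty": 0, "tz": -5.7, "rx": 0, "ry": 0, "rz": 0, "gripper": 0.3},
  ],
)

```text
clock: 8.95
tcp_pos: [612.9, -21.1, 19.4]
ee_rot: [0.709, -0.705, 0.001, -0.001]
ft_force: [-1.4, 1.0, 8.1]
opening: 34.9
```

Emit:
arm_command(
  rows=[
    {"tx": 0, "ty": 0, "tz": 5, "rx": 0, "ry": 0, "rz": 0, "gripper": 0.3},
    {"tx": 0, "ty": 0, "tz": 10, "rx": 0, "ry": 0, "rz": 0, "gripper": 0.3},
    {"tx": 0, "ty": 0, "tz": 15, "rx": 0, "ry": 0, "rz": 0, "gripper": 0.3},
    {"tx": -2.5, "ty": 5, "tz": 16, "rx": 0, "ry": 0, "rz": 0, "gripper": 0.3},
    {"tx": -5, "ty": 10, "tz": 16, "rx": 0, "ry": 0, "rz": 0, "gripper": 0.3},
    {"tx": -7.5, "ty": 15, "tz": 16, "rx": 0, "ry": 0, "rz": 0, "gripper": 0.3},
    {"tx": -10, "ty": 20, "tz": 16, "rx": 0, "ry": 0, "rz": 0, "gripper": 0.3},
    {"tx": -12.2, "ty": 25, "tz": 16, "rx": 0, "ry": 0, "rz": 0, "gripper": 0.3},
    {"tx": -12.2, "ty": 28.5, "tz": 16, "rx": 0, "ry": 0, "rz": 0, "gripper": 0.3},
    {"tx": -12.2, "ty": 28.5, "tz": 14, "rx": 0, "ry": 0, "rz": 0, "gripper": 0.3},
  ],
)

```text
clock: 10.2
tcp_pos: [489.7, 268.6, 159.6]
ee_rot: [0.711, -0.704, -0.0, -0.003]
ft_force: [0.5, 0.4, -1.3]
opening: 35.1
```

Emit:
arm_command(
  rows=[
    {"tx": 0, "ty": 0, "tz": 0, "rx": 0, "ry": 0, "rz": 0, "gripper": 0.3},
    {"tx": 0, "ty": 0, "tz": -2, "rx": 0, "ry": 0, "rz": 0, "gripper": 0.3},
    {"tx": 0, "ty": 0, "tz": -4, "rx": 0, "ry": 0, "rz": 0, "gripper": 0.3},
    {"tx": 0, "ty": 0, "tz": -5.2, "rx": 0, "ry": 0, "rz": 0, "gripper": 0.3},
    {"tx": 0, "ty": 0, "tz": -6.2, "rx": 0, "ry": 0, "rz": 0, "gripper": 0.3},
    {"tx": 0, "ty": 0, "tz": -6.2, "rx": 0, "ry": 0, "rz": 0, "gripper": 0.3},
    {"tx": 0, "ty": 0, "tz": -6.2, "rx": 0, "ry": 0, "rz": 0, "gripper": 0.3},
  ],
)

```text
clock: 11.08
tcp_pos: [489.8, 264.0, 95.9]
ee_rot: [0.709, -0.705, 0.0, -0.0]
ft_force: [0.0, 0.1, 0.8]
opening: 34.9
```

```bash
python3 - <<'E'
from h import *
s=optics.snapshot("side"); cv2.imwrite("pics/m3.png",cv2.resize(s[90:240,150:300],None,fx=3,fy=3)[:,:,::-1])
E
```

```text
(no output)
```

View pics/m3.png

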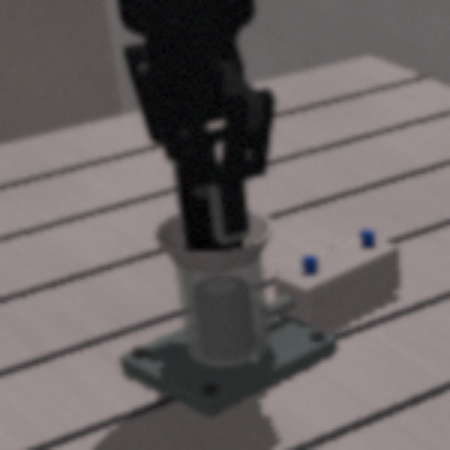

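The second piece is centred in the funnel (full-image position about (221,172)), and the first one is seated below it. Releasing, lifting straight up, then moving aside.

Emit:
arm_command(
  rows=[
    {"tx": 0, "ty": 0, "tz": 0, "rx": 0, "ry": 0, "rz": 0, "gripper": 0.6},
    {"tx": 0, "ty": 0, "tz": 0, "rx": 0, "ry": 0, "rz": 0, "gripper": 0.6},
    {"tx": 0, "ty": 0, "tz": 0, "rx": 0, "ry": 0, "rz": 0, "gripper": 0.6},
    {"tx": 0, "ty": 0, "tz": 0, "rx": 0, "ry": 0, "rz": 0, "gripper": 0.6},
    {"tx": 0, "ty": 0, "tz": 3, "rx": 0, "ry": 0, "rz": 0, "gripper": 0.6},
    {"tx": 0, "ty": 0, "tz": 8, "rx": 0, "ry": 0, "rz": 0, "gripper": 0.6},
    {"tx": 0, "ty": -3, "tz": 12, "rx": 0, "ry": 0, "rz": 0, "gripper": 0.6},
    {"tx": 0, "ty": -8, "tz": 12, "rx": 0, "ry": 0, "rz": 0, "gripper": 0.6},
    {"tx": 0, "ty": -14, "tz": 12, "rx": 0, "ry": 0, "rz": 0, "gripper": 0.6},
    {"tx": 0, "ty": -20, "tz": 12, "rx": 0, "ry": 0, "rz": 0, "gripper": 0.6},
  ],
)

```text
clock: 12.38
tcp_pos: [489.4, 62.1, 215.6]
ee_rot: [0.709, -0.705, 0.0, -0.0]
ft_force: [0.8, 0.2, 0.1]
opening: 51.3
```

Emit:
arm_command(
  rows=[
    {"tx": 0, "ty": -6, "tz": 0, "rx": 0, "ry": 0, "rz": 0, "gripper": 0.6},
    {"tx": 0, "ty": -12, "tz": 0, "rx": 0, "ry": 0, "rz": 0, "gripper": 0.6},
    {"tx": 0, "ty": -18, "tz": 0, "rx": 0, "ry": 0, "rz": 0, "gripper": 0.6},
    {"tx": 0, "ty": -24, "tz": 0, "rx": 0, "ry": 0, "rz": 0, "gripper": 0.6},
    {"tx": 0, "ty": -24, "tz": 0, "rx": 0, "ry": 0, "rz": 0, "gripper": 0.6},
    {"tx": 0, "ty": -24, "tz": 0, "rx": 0, "ry": 0, "rz": 0, "gripper": 0.6},
  ],
)

```text
clock: 13.12
tcp_pos: [489.5, -175.8, 215.2]
ee_rot: [0.709, -0.706, -0.0, -0.0]
ft_force: [-0.2, 0.5, -0.2]
opening: 51.4
```

```bash
python3 - <<'E'
from h import *
o=r.get_obs(); print(np.round(o["tcp_pos"],1),o["opening"])
s=optics.snapshot("side"); t=optics.snapshot("top")
x=cv2.resize(s[140:290,170:350],None,fx=2.2,fy=2.2); y=cv2.resize(t[190:340,70:240],None,fx=2.2,fy=2.2)
cv2.imwrite("pics/m4.png",np.hstack([x,y])[:,:,::-1])
for z in(102,57,12): print(z,proj("side",[489,264,z]),proj("top",[489,264,z]))
E
```

```text
[ 489.5 -175.8  215.2] 51.41742930744489
102 [220.35851059 164.1907528 ] [126.04346786 264.80343463]
57 [223.14843765 186.0673364 ] [137.37730816 269.103481  ]
12 [225.78871175 206.68808766] [147.44967171 272.92868722]
```

View pics/m4.png

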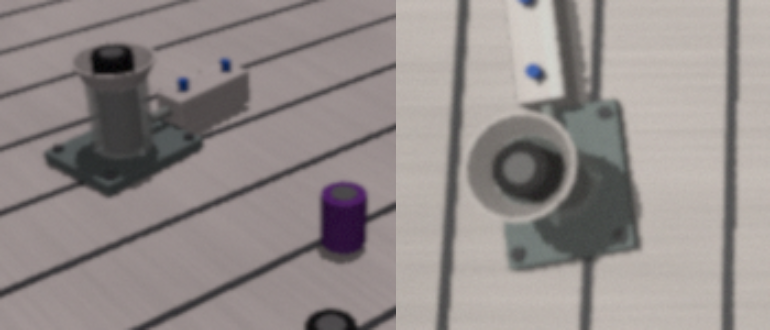

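In the side view the upper piece's top face is at (221.4,164.1), against (220.4,164.2) predicted for seated. In the top view it is at (125.5,265.5), against (126.0,264.8). The short piece still stands at (320,286). Handing in.

```bash
python3 -c "
from bench import r
print(r.finish_job())"
```

```text
the job is handed in; nothing more can be done
None
```

Both slim pieces are stacked upright in the tube magazine, and the job is handed in after about 13 s of robot time. I picked up the piece near (615,-255) mm first, then the one near (612,-21) mm, and released each in the funnel so it slid down.

- **Seating:** after the last release, the upper piece's top face was within about 1 px of where a seated stack should appear in both cameras. That is roughly 2 mm, and it puts the top at about 102 mm. The first piece was seen standing upright on the tube floor before the second went in.
- **Rest of the scene:** the gripper is clear, about 440 mm to the side and at 215 mm height, with almost no force on it. The short piece has not moved, and I gripped neither the wide nor the purple piece.
- **Disagreements:** my first measurement of the rim differed by about 8 mm between the cameras. Re-reading the side view brought this to about 3 mm, and I settled on (489,264) mm. One early reading of the second piece in the side view was wrong; a later reading agreed with the top view to about 2 mm. The force sensor read 6 to 8 N upward while gripping on the bench, well under the limits.

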